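# Tug, free and hold open the damp chest's lid

### The arm

A 6-joint arm with a two-finger parallel gripper is mounted at the origin on the work surface. World frame = base frame: x ahead of the robot, y to its left, z up, the work surface at z = 0. Lengths are in m, angles in rad, forces in N, time in s.
With the tool pointing down it reaches from about 0.35 to 0.875 m from the base axis. Payload 4.2 kg.
Tool frame: the origin (TCP) lies midway between the tips of the shut fingers; the grasp point (between the pads) lies 19 mm behind it; z points along the fingers, y is the line along which they close (so a half turn about z gives the same grasp; the last joint's range is limited). The gripper opens to 85 mm and grips with 20 to 120 N. Pads are 22 mm wide; open, the fingers measure 114 mm over their backs; the gripper's body (76 mm by 85 mm) begins 54 mm behind the grasp point. The pads swing forward as they close: fully open they stand 13 mm farther back than shut.
Start: joints at [-1.03, 0.385, 0.008, 0, -1.194, -0.259], TCP at [0.174, -0.6, 0.231] pointing down, gripper open.
Joint ranges: [-3.14, 3.14], [-1.21, 2.06], [-1.07, 1.41], [-3.16, 2.05], [-2.99, -0.16], [-3.1, 3.1]. Speed limits (rad/s): [2.79, 2.79, 3.14, 3.14, 3.14, 3.14].

### API

Orientations are given as a unit quaternion [x, y, z, w].
In Python, from bench import arm, cams, order gives the robot as it stands. The module is installed in compiled form; this text tells all that it offers.
- The arm moves only by the shell command python3 -m jog 'ROWS' [OPENING] [FORCE]. ROWS is JSON, one flat list of numbers, 4 for each row, row after row: the shift along the tool's x, y, z in mm, then the turn about the tool's z in degrees. A call has 1 to 20 rows; each row is the pose to reach, as a shift and turn from the pose commanded when the call began, along the tool's axes at that moment; what a row does not reach only later rows make up. A row lasts 1/10 s, in which the tool goes at most 50 mm and 8.59 degrees, less where a joint would pass 70% of its speed; a pose out of reach is approached as far as the arm can. A call with a gripper value outside its range is refused whole. OPENING is the closure in counts, from 0 (fully open) to 255 (shut), set as the call begins (- or left out, the last holds). The fingers move at their own pace and stop on an object; FORCE is the grip in N (left out, the last holds). Time passes only in rows, so rows that repeat a pose let the fingers close. It gives the time, the measured TCP pose, the force, the opening and the grip force at its end, in the units of the state.
- arm.sense(): the state, without advancing time (a new reading comes with each control period).
- cams.camera(name): name is "scene" or "side" or "wrist"; returns a dict with "color" (384x512x3 uint8, red, green, blue), "intrinsics" (3x3 intrinsics, pixels), "xyz" and "attitude" of the camera in the world. Camera axes: x right, y down, z forward; pixel columns grow to the right and rows downward; lengths in m; the calibration is good to about 2 mm. The wrist camera is an equidistant fisheye: a pixel r from the principal point sees the ray r / f radians off the axis. A picture is of the moment at which its call begins. There is no depth.
- order.sign_off(): hands the job in; it is judged then, once.
The state is a dict: "time_s": time; "joint_positions": joint angles; "dq": joint speeds; "effort": joint torques, N m; "ee_pos": TCP position; "ee_rot": TCP orientation; "contact_force": force on the tool from outside, world axes, zero at the start; "torque": the same for the moment, N m; "grip_width": opening from 0.0 (shut) to 1.0 (fully open); "grip_force": force on a finger pad.
Only numpy, scipy, OpenCV 4.12 (cv2) and the standard library are available. Lean on these libraries where they do the work, as an engineer would, in place of code of your own. Each camera call takes 0.05 s, during which the arm holds its last target. There are 200 camera calls.

### The job

Tug the damp chest's lid upward by its bar handle, with the catch still as you found it, to learn if it is caught; if it is caught, slide the catch on the front rail all the way to its other end. Then raise the lid to at least 40 degrees and finish holding it still there with the gripper (it falls shut if let go), leaving the other things on the bench where they are.

Things in the scene. Friction and masses are not known exactly. Their poses are not given: they have to be found in the camera images.
- chest: wooden damp chest, fixed to the table: 260 mm deep (its x), 300 wide (its y), 134 high with the lid shut. Origin: centre of its underside; x points from the front rail towards the hinge side, y along the front, z up. The front 58 mm of its top is a fixed rail that carries the catch; the rest is the lid. The table top is at height 0.
- lid: the chest's lid, a 14 mm board 196 x 300 mm, about 0.65 kg, hinged along the chest's far (+x) side. Origin: on the hinge line, at chest (128, 0, 122) mm; shut, its axes are parallel to the chest's. Opening lifts the front edge: the lid turns about its +y axis by 0 (shut) to 1.3 rad. Nothing props it: let go, it falls shut. When caught it still has about 5 mm of play at the bar and then stops dead; when free it goes on rising under about 4 to 7 N.
- lid_bar (a point): middle of the lid's bar handle: a round steel bar of 12 mm diameter, 110 mm long, parallel to the chest's y, standing 45 mm above the lid's top on a leg at each end (clear underneath); at (-158, 0, 57) mm from the lid's origin in the lid's axes, so 179 mm above the table when shut.
- catch_knob (a point): middle of the catch's knob, a steel block 22 mm (chest x) by 16 mm (chest y), rising 37 mm above the front rail; this point is 20 mm above the rail's top and 71 mm in front of the bar handle. The knob stands on a 36 mm square plate 4 mm thick.
- catch (a joint): travel of the catch knob along the chest's +y (m): 0 at one end, 0.04 at the other; it starts within 3 mm of 0, slides with about 1.5 N of friction and stays where it is left. At one of the two ends the lid is caught, at the other it is free, and which is which cannot be seen (it differs from run to run); midway the lid is caught either way. The last 10 mm before the free end are all free.
- cup: bystander, to be left alone: small open clay cup, 68 mm across, 50 high; origin at its underside.
- pot: bystander, to be left alone: small round clay pot with a side loop handle, 84 mm across, 75 high; origin at its underside.
- paddle: bystander, to be left alone: flat wooden beating paddle, 200 x 45 x 12 mm, lying flat; origin at its underside.
- weight: bystander, to be left alone: steel disc weight, 52 mm across, 34 high; origin at its underside.
- sprayer: bystander, to be left alone: amber spray bottle, 76 mm across, 150 high; origin at its underside.
- block: bystander, to be left alone: wooden block 100 x 50 x 35 mm; origin at its underside.
- spatula: bystander, to be left alone: wood-handled spatula 200 mm long, lying flat; origin at its underside.

How it is judged:
On the way:
1. the lid is tugged up (at least into its play) with the catch still where it was found (angle between lid's own z axis and vertical above 0.012 rad and value of joint catch below 0.01 m), for 0.1 s.
At the end, for the whole second after the job is handed in: The lid stands at least 0.67 rad (38 degrees) open and still (under 0.15 rad/s), borne by the gripper's fingers (over 1 N of contact between fingers and lid), and each bystander is within 40 mm of where it started (angle between lid's own z axis and vertical above 0.67 rad and angular speed of lid below 0.15 rad/s and contact force between the fingers and lid above 1 N and distance of each of cup, pot, paddle, weight, sprayer, block, spatula from where it was at the start of the episode below 0.04 m); the arm keeps its last pose, push and grip.
It fails at once if a bystander is moved by more than 40 mm (distance of any of cup, pot, paddle, weight, sprayer, block, spatula from where it was at the start of the episode above 0.04 m).
It also fails if it takes over 48 s, if anything falls off the work surface, if the arm or the gripper's body presses on something with over 40 N, if the wrist force passes 120 N, or if a joint passes its speed limit or range.

## Working session

There is one attempt and no reset: what is moved stays moved. The work goes in short steps, Python scripts to look and compute and a shell command to move; the robot and the scene stay as the last step left them, time stands still between calls to the robot, and variables do not carry over. Pictures are saved under pics/ and viewed, at most 10 in all, crops included, and the job is handed in when it is done.

```bash
mkdir -p pics
cat > h.py <<'E'
import numpy as np, cv2
from scipy.spatial.transform import Rotation as R
from bench import arm,cams,order
def rot(a):
    a=np.array(a,float); return a if a.shape==(3,3) else R.from_quat(a).as_matrix()
def shot(n,f):
    c=cams.camera(n); cv2.imwrite(f'pics/{f}.png',c['color'][:,:,::-1]); 
    np.savez(f'pics/{f}.npz',K=c['intrinsics'],p=c['xyz'],A=rot(c['attitude'])); return c
def ray(f,uv):
    d=np.load(f'pics/{f}.npz'); v=np.linalg.solve(d['K'],[uv[0],uv[1],1]); return d['p'],d['A']@v
def onz(f,uv,z):
    p,v=ray(f,uv); return p+v*(z-p[2])/v[2]
def proj(f,X):
    d=np.load(f'pics/{f}.npz'); q=d['K']@(d['A'].T@(np.array(X)-d['p'])); return q[:2]/q[2]
E
python3 - <<'E'
from h import *
a=shot('scene','s1');b=shot('side','d1')
cv2.imwrite('pics/both.png',np.vstack([cv2.resize(cv2.hconcat([a['color'][:,:,::-1].copy(),b['color'][:,:,::-1].copy()]),(800,300))]))
for c in(a,b): print(c['xyz'],c['attitude'])
print(arm.sense())
E
```

```text
[ 1.16335256 -0.43457932  1.09732658] [ 0.84389803  0.43956885 -0.14482604 -0.27136831]
[0.39503769 0.68887825 0.88124148] [-0.12536887  0.91821174 -0.37335271  0.04216167]
{'time_s': 0.1, 'joint_positions': array([-1.03041765e+00,  3.85472731e-01,  6.80725507e-03, -4.37129240e-04,
       -1.19398984e+00, -2.58628114e-01]), 'dq': array([-0.00042402, -0.00262974,  0.00290044,  0.00163797, -0.0007624 ,
       -0.00176772]), 'effort': array([-4.01999077e-04, -3.93318808e+01,  1.88930047e+01,  4.19793159e+00,
       -2.56957675e-03,  5.81759750e-06]), 'ee_pos': array([ 0.17367399, -0.5998647 ,  0.23035235]), 'ee_rot': array([-1.40329904e-01,  9.90104344e-01,  9.35318642e-04, -1.74377611e-04]), 'contact_force': array([-0.16899148,  0.09482241,  0.75093464]), 'torque': array([ 0.04382515,  0.0066926 , -0.01444509]), 'grip_force': 0.0, 'grip_width': 0.9959503702652557}
```

View pics/s1.png

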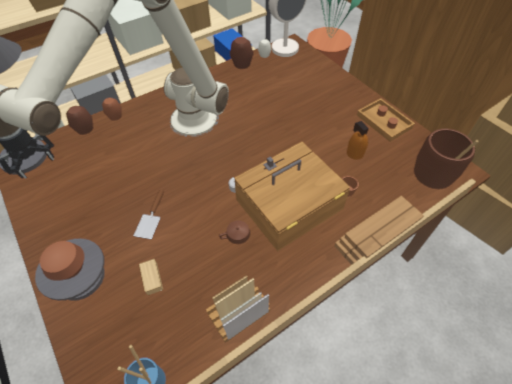

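View pics/d1.png

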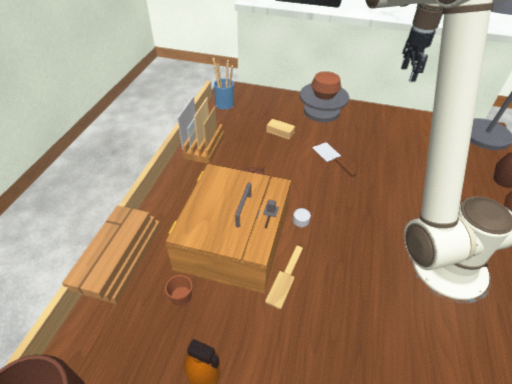

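Both views show the chest: bar at scene (274,181)-(300,164) and knob near (269,163); in the side view bar at (238,221)-(249,186) and knob near (270,207). Cup, sprayer, paddle, weight are around it. Next I'll take a closer look at both crops.

Run:
```python
from h import *
a=cv2.imread('pics/s1.png')[135:250,225:365];b=cv2.imread('pics/d1.png')[160:290,165:315]
a=cv2.resize(a,None,fx=2.8,fy=2.8,interpolation=2);b=cv2.resize(b,None,fx=2.6,fy=2.6,interpolation=2)
h=max(a.shape[0],b.shape[0]);o=np.zeros((h,a.shape[1]+b.shape[1],3),np.uint8)
o[:a.shape[0],:a.shape[1]]=a;o[:b.shape[0],a.shape[1]:]=b;print(o.shape,a.shape)
cv2.imwrite('pics/crop1.png',o)
for f,e in(('s1',((274,181),(300,164))),('d1',((238,221),(249,187)))):
    p=[onz(f,x,.179) for x in e]; print(f,p,np.degrees(np.arctan2(*(p[1]-p[0])[1::-1])))
print(onz('s1',(269,161),.154),onz('d1',(271,206),.154))
```

```text
(338, 782, 3) (322, 392, 3)
s1 [array([0.60005372, 0.00247419, 0.179     ]), array([0.59189   , 0.11670186, 0.179     ])] 94.08791239342538
d1 [array([0.56943163, 0.14504563, 0.179     ]), array([0.57496172, 0.02506719, 0.179     ])] -87.36097241865913
[0.50346915 0.05202562 0.154     ] [0.50654103 0.05302701 0.154     ]
```

View pics/crop1.png

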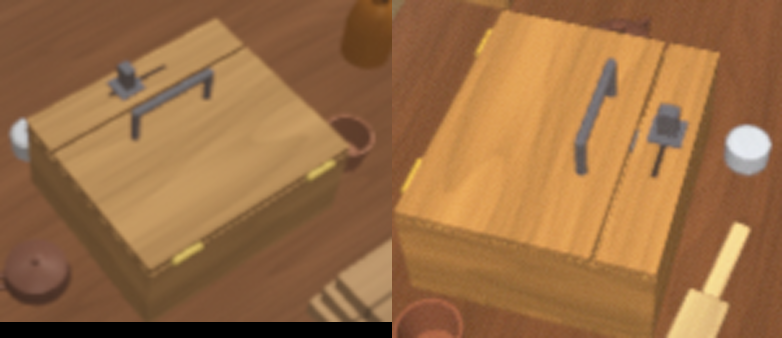

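The crop shows the dark bar ends at scene (273,176)/(300,161), side (238,215)/(250,185), and the knob at scene (270,161), side (271,206). The weight sits in front of the rail. The catch's slot extends from the knob towards +world y.

Run:
```python
from h import *
S=lambda x,y:(225+x/2.8,135+y/2.8)
D=lambda x,y:(165+(x-392)/2.6,160+y/2.6)
def tri(u,v):
    p,a=ray('s1',u);q,b=ray('d1',v);t=np.linalg.lstsq(np.c_[a,-b],q-p,rcond=None)[0]
    return ((p+a*t[0]+q+b*t[1])/2).round(4),np.linalg.norm(p+a*t[0]-q-b*t[1]).round(4)
print('bar',tri(S(134,114),D(612,65)),tri(S(210,74),D(582,142)))
print('knobtop',tri(S(125,68),D(669,112)),)
c=[(S(28,120),D(718,52)),(S(218,20),D(655,272)),(S(348,152),D(397,213)),(S(150,268),D(508,10))]
P=[]
for u,v in c:
    a,b=onz('s1',u,.134),onz('d1',v,.134);P.append((a+b)/2);print(a.round(3),b.round(3),tri(u,v))
P=np.array(P)[:,:2]
m=np.array([[-.13,-.15],[-.13,.15],[.13,.15],[.13,-.15]])
z=(P-P.mean(0))@[1,-1j**1] if 0 else None
Pc=(P-P.mean(0))@np.array([1,1j]);mc=m@np.array([1,1j]);k=(np.conj(mc)@Pc);y=np.angle(k)
print('centre',P.mean(0),'yaw',np.degrees(y),'scale',abs(k)/(abs(mc)**2).sum())
r=R.from_euler('z',y).as_matrix()[:2,:2]
print('bar',P.mean(0)+r@[-.03,0],'knob line',P.mean(0)+r@[-.101,0])
from scipy.spatial.transform import Rotation
print(R.from_quat(arm.sense()['ee_rot']).as_matrix().round(3))
# others
for n,u in(('weight s1',('s1',S(22,137))),('weight d1',('d1',D(748,140))),):print(n,onz(*u,.034))
```

```text
bar (array([0.5769, 0.014 , 0.175 ]), np.float64(0.0013)) (array([0.5782, 0.1247, 0.1757]), np.float64(0.0056))
knobtop (array([0.506 , 0.0526, 0.1651]), np.float64(0.0004))
[ 0.484 -0.078  0.134] [ 0.478 -0.078  0.134] (array([ 0.4805, -0.0778,  0.1324]), np.float64(0.0051))
[0.487 0.219 0.134] [0.478 0.219 0.134] (array([0.4814, 0.2192, 0.1312]), np.float64(0.0069))
[0.746 0.209 0.134] [0.73  0.222 0.134] (array([0.7382, 0.2159, 0.1217]), np.float64(0.0054))
[ 0.738 -0.079  0.134] [ 0.728 -0.079  0.134] (array([ 0.7323, -0.0796,  0.1304]), np.float64(0.0084))
centre [0.60865785 0.06935287] yaw -0.5594726936459897 scale 0.9808905301585324
bar [0.57865928 0.0696458 ] knob line [0.50766267 0.07033908]
[[-0.961 -0.278 -0.001]
 [-0.278  0.961  0.002]
 [ 0.     0.002 -1.   ]]
weight s1 [ 0.43371225 -0.06265048  0.034     ]
weight d1 [ 0.42764332 -0.0468783   0.034     ]
```

```bash
python3 -m jog '[-17,16,-10,-2, -46,42,-20,-6, -80,74,-30,-10, -115,106,-40,-15, -149,138,-40,-19, -184,170,-40,-24, -218,202,-40,-28, -253,234,-40,-32, -287,266,-40,-37, -321,297,-40,-41, -356,329,-40,-46, -390,361,-40,-50, -425,393,-40,-55, -459,425,-40,-59, -494,457,-40,-64, -528,489,-35,-68, -557,515,-25,-72, -574,531,-20,-73.9, -574,531,-20,-73.9, -574,531,-20,-73.9]' 100 40
python3 - <<'E'
from h import *
a=shot('scene','s2')['color'];b=shot('side','d2')['color'];w=shot('wrist','w2')['color']
s=arm.sense();print(s['ee_pos'],R.from_quat(s['ee_rot']).as_matrix().round(3),s['contact_force'],s['grip_width'],s['joint_positions'])
o=np.hstack([cv2.resize(b[130:280,150:320],None,fx=2,fy=2),w[:300,:][:, :440] if 0 else cv2.resize(w,(400,300))])
cv2.imwrite('pics/c2.png',o[:,:,::-1]);print(o.shape, np.load('pics/w2.npz')['K'].tolist())
E
```

```text
time_s: 2.1
ee_pos: [0.5771, 0.0691, 0.2508]
ee_rot: [0.707, -0.707, -0.0, 0.001]
contact_force: [-0.0, -1.4, -0.1]
grip_width: 0.611
grip_force: 0.0
[0.57712023 0.06821148 0.25196761] [[-0.001 -1.     0.001]
 [-1.     0.001  0.   ]
 [-0.    -0.001 -1.   ]] [-0.27533776  0.29492713  0.37575025] 0.6069204610224652 [ 3.96265055e-01  2.96008592e-01 -7.08147951e-02  1.02848114e-04
 -1.20330626e+00 -3.97141160e-01]
(300, 740, 3) [[297.3186396354542, 0.0, 257.3152563082087], [0.0, 297.3186396354542, 193.66814591561683], [0.0, 0.0, 1.0]]
```

View pics/c2.png

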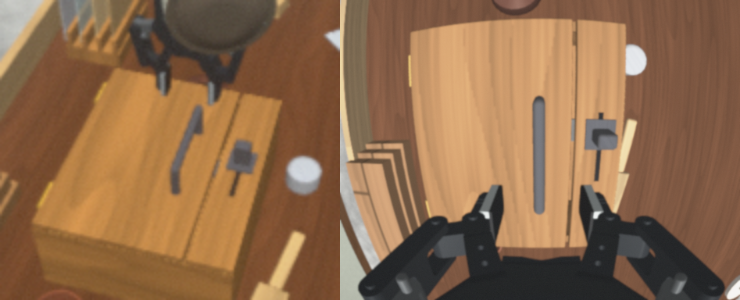

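Side view: fingers above the chest, bar and knob unobstructed. Wrist view: bar vertical from (540,98) to (540,213) in the composite; knob at (605,140), slot visible on both sides.

```bash
cat >> h.py <<'E'
def wz(f,uv,z):
    d=np.load(f'pics/{f}.npz');K=d['K'];v=np.array([uv[0]-K[0,2],uv[1]-K[1,2]]);r=np.linalg.norm(v);t=r/K[0,0]
    g=d['A']@np.r_[v/max(r,1e-9)*np.sin(t),np.cos(t)];return d['p']+g*(z-d['p'][2])/g[2]
E
python3 - <<'E'
from h import *
W=lambda x,y:((x-340)*1.28,y*1.28)
for n,p,z in(('bar',(539,98),.18),('bar',(540,213),.18),('plate',(587,134),.138),('plate c',(601,134),.138),('knobtopc',(606,140),.171),('knob',(597,140),.171)): print(n,wz('w2',W(*p),z).round(4))
E
```

```text
bar [0.5799 0.0096 0.18  ]
bar [0.5793 0.1301 0.18  ]
plate [0.5256 0.053  0.138 ]
plate c [0.509  0.0528 0.138 ]
knobtopc [0.5122 0.0515 0.171 ]
knob [0.5217 0.0515 0.171 ]
```

```bash
python3 -m jog '[0,-1,10,0, 0,-2,30,0, 0,-2,50,0, 0,-2,70,0, 0,-2,82,0, 0,-2,88,0, 0,-2,88,0]' 100 40 && python3 -m jog '[0,0,0,0, 0,0,0,0, 0,0,0,0, 0,0,0,0, 0,0,0,0, 0,0,0,0]' 255 40
```

```text
time_s: 2.95
ee_pos: [0.5792, 0.0689, 0.1628]
ee_rot: [0.707, -0.707, -0.0, 0.001]
contact_force: [1.0, 0.0, -0.5]
grip_width: 0.607
grip_force: 0.0
time_s: 3.55
ee_pos: [0.5795, 0.0695, 0.1643]
ee_rot: [0.707, -0.707, 0.0, -0.0]
contact_force: [-3.9, 1.0, 5.5]
grip_width: 0.123
grip_force: 39.2
```

```bash
python3 -m jog '[0,0,-2,0, 0,0,-4,0, 0,0,-4,0, 0,0,-4,0]'; python3 -m jog '[0,0,-2,0, 0,0,-5,0, 0,0,-5,0, 0,0,-5,0]'
```

```text
time_s: 3.95
ee_pos: [0.5802, 0.0695, 0.1666]
ee_rot: [0.707, -0.707, 0.0, -0.0]
contact_force: [4.8, 0.2, -7.7]
grip_width: 0.125
grip_force: 38.9
time_s: 4.35
ee_pos: [0.5823, 0.0695, 0.1719]
ee_rot: [0.707, -0.707, 0.002, -0.002]
contact_force: [11.0, -1.8, -10.5]
grip_width: 0.121
grip_force: 38.9
```

```bash
python3 -m jog '[0,0,-3,0, 0,0,-6,0, 0,0,-6,0, 0,0,-6,0]'
python3 - <<'E'
from h import *
s=arm.sense();print(s['ee_pos'],s['contact_force'])
w=shot('wrist','w3')['color'];b=shot('side','d3')['color']
o=np.hstack([cv2.resize(b[140:270,160:310],(400,346)),cv2.resize(w,(400,300))[:].repeat(1,0) if 0 else cv2.resize(w[:,100:],(400,346))])
cv2.imwrite('pics/c3.png',o[:,:,::-1])
E
```

```text
time_s: 4.75
ee_pos: [0.5849, 0.0696, 0.1783]
ee_rot: [0.708, -0.707, 0.004, -0.005]
contact_force: [18.0, -2.7, -14.7]
grip_width: 0.124
grip_force: 38.8
[0.58491506 0.0696225  0.17826827] [ 17.9781385   -2.69103637 -14.70275536]
```

View pics/c3.png

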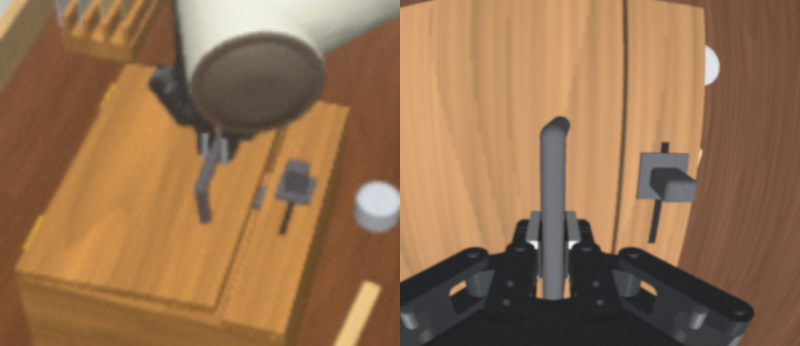

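The lid is free: the bar has risen about 14 mm and moved +x by 5 mm, along the lid's arc and well past the 5 mm of play. The pictures show the bar between the pads and the knob in its original place at (668,180). I'll leave the catch where it is and follow the arc.

```bash
python3 -m jog '[0,-3,0,0, 0,-6,0,0, 0,-9,-5,0, 0,-12,-12,0, 0,-16,-18,0, 0,-20,-24,0, 0,-24,-30,0, 0,-27,-33,0, 0,-29,-36,0, 0,-29,-36,0, 0,-29,-36,0]'
```

```text
time_s: 5.95
ee_pos: [0.6074, 0.0694, 0.2154]
ee_rot: [0.707, -0.707, -0.001, 0.001]
contact_force: [-6.2, 4.2, -1.3]
grip_width: 0.124
grip_force: 39.0
```

```bash
python3 -m jog '[0,-2,-3,0, 0,-5,-6,0, 0,-10,-11,0, 0,-15,-16,0, 0,-21,-21,0, 0,-27,-25,0, 0,-32,-29.5,0, 0,-38,-34,0, 0,-44,-37.5,0, 0,-51,-41,0, 0,-57,-44.5,0, 0,-62,-46.5,0, 0,-65,-48,0, 0,-65,-48,0, 0,-65,-48,0, 0,-65,-48,0, 0,-65,-48,0]'
python3 - <<'E'
from h import *
s=arm.sense();print(s['ee_pos'],s['contact_force'])
a=shot('scene','s4')['color'];b=shot('side','d4')['color']
cv2.imwrite('pics/c4.png',np.hstack([cv2.resize(a[110:270,200:400],(400,320)),cv2.resize(b[110:310,140:340],(400,320))])[:,:,::-1])
E
```

```text
time_s: 7.65
ee_pos: [0.6733, 0.0694, 0.2671]
ee_rot: [0.708, -0.706, 0.001, -0.001]
contact_force: [-7.7, 3.6, 6.5]
grip_width: 0.117
grip_force: 39.2
[0.67328092 0.06942881 0.26709638] [-7.65406143  3.55062586  6.52624312]
```

View pics/c4.png

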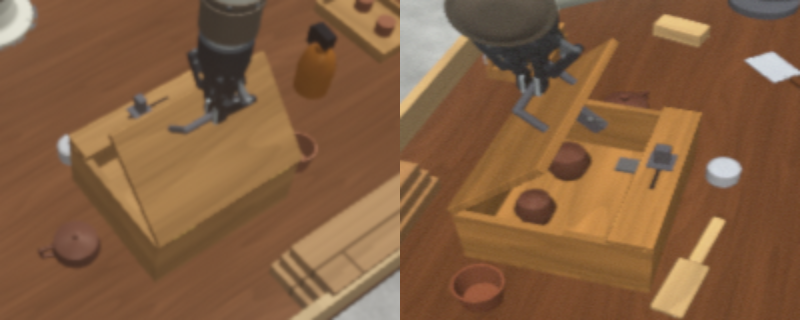

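The picture shows the lid standing open at roughly 48 degrees, with the bar held in the fingers (left (210,120), right (540,95)). The catch is as found and the bystanders in view have not moved.

```bash
python3 -m jog '[0,0,0,0, 0,0,0,0, 0,0,0,0]'; python3 -c "
from bench import order; print(order.sign_off())"
```

```text
time_s: 8.05
ee_pos: [0.6733, 0.0694, 0.2671]
ee_rot: [0.708, -0.706, 0.001, -0.001]
contact_force: [-6.9, 4.3, 5.6]
grip_width: 0.12
grip_force: 39.2
the job is handed in; nothing more can be done
None
```

The tug showed the lid was not caught, so I left the catch as found, raised the lid to about 48 degrees (estimated from the gripper's position), and handed the job in at about 8 s with the gripper holding it still; the hand-in returned no verdict.

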